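Throw the interlocked levers of the counter's switch bank

TASK

Switch the heated counter on: push all three levers of the switch box over, away from you, until each is fully home. The levers are interlocked and go over only in one order, which is not marked and changes from time to time, so feel for the lever that is free, throw it fully home, then look for the next; never force a lever that is blocked. Leave the things around the box where they stand, and let go of the levers at the end.

Things in the scene. Friction and masses are not known exactly. Their poses are not given: they have to be found in the camera images.
- switch_box: Fixed grey box, 136 (x) by 256 (y) by 74 mm high, three levers on top. Origin: centre of the underside; x level, away from the robot, the way levers are thrown; y left along the row; z up. Levers at y = +75, 0, -75 mm, hinged about the line x = 0, 50 mm above the underside. Over 20 N on box or lever counts as forcing. At first just one, any, is free; thrown, it frees a second, that the third.
- lever_left (a joint): Angle of the left lever, rad: 0 to 0.04 at the start (leaning 0.45 from upright toward the robot); at 0.90 (leaning 0.45 away) it meets a rubber end stop; beyond 0.80 is fully home. Free, it moves with 2 to 5 N at the grip and stays where left. Blocked, it stops near 0.07 (6 mm) on a springy stop. Both stops yield about 1 mm per N at the grip, at first. All levers look alike.
- lever_middle (a joint): Angle of the middle lever, rad: 0 to 0.04 at the start (leaning 0.45 from upright toward the robot); at 0.90 (leaning 0.45 away) it meets a rubber end stop; beyond 0.80 is fully home. Free, it moves with 2 to 5 N at the grip and stays where left. Blocked, it stops near 0.07 (6 mm) on a springy stop. Both stops yield about 1 mm per N at the grip, at first. All levers look alike.
- lever_right (a joint): Angle of the right lever, rad: 0 to 0.04 at the start (leaning 0.45 from upright toward the robot); at 0.90 (leaning 0.45 away) it meets a rubber end stop; beyond 0.80 is fully home. Free, it moves with 2 to 5 N at the grip and stays where left. Blocked, it stops near 0.07 (6 mm) on a springy stop. Both stops yield about 1 mm per N at the grip, at first. All levers look alike.
- lever_left_grip (a point): Centre of the left lever's black grip, a rounded upright paddle 16 mm thick (along the throw), 26 mm wide, 52 mm long, on a 10 mm steel rod. It lies 89 mm from the hinge line, the lever's tip 115 mm. At the start it is about 130 mm above the counter, 39 mm to the robot's side of the hinge line.
- lever_middle_grip (a point): Centre of the middle lever's black grip, a rounded upright paddle 16 mm thick (along the throw), 26 mm wide, 52 mm long, on a 10 mm steel rod. It lies 89 mm from the hinge line, the lever's tip 115 mm. At the start it is about 130 mm above the counter, 39 mm to the robot's side of the hinge line.
- lever_right_grip (a point): Centre of the right lever's black grip, a rounded upright paddle 16 mm thick (along the throw), 26 mm wide, 52 mm long, on a 10 mm steel rod. It lies 89 mm from the hinge line, the lever's tip 115 mm. At the start it is about 130 mm above the counter, 39 mm to the robot's side of the hinge line.
- shaker: Loose glass sugar shaker with a grey top, 44 mm across and 90 mm high, standing to the left of the box; leave it alone. Origin: centre of its underside.
- cup: Loose green and white espresso cup, 64x89x48 mm high, standing to the right of the box; leave it alone. Origin: centre of its underside.
- price_card: Loose price card in a wooden foot, 22x75x54 mm high, standing behind the box; leave it alone. Origin: centre of its underside.

How it is judged:
By the outcome, as a careful person would: the job done as asked, in the order asked, and still so for the second after the job is handed in, with the robot touching nothing.
It also fails if it takes over 72 s, if anything falls off the work surface, if the arm or the gripper's body presses on something with over 40 N, if the wrist force passes 120 N, or if a joint passes its speed limit or range.

ROBOT

A 6-joint arm with a two-finger parallel gripper is mounted at the origin on a cart in front of the work surface, level with it; the furniture and walls round the work are solid. World frame = base frame: x ahead of the robot, y to its left, z up, the work surface at z = 0. Lengths are in mm, angles in degrees, forces in N, time in s.
With the tool pointing down it reaches from about 300 to 850 mm from the base axis. Payload 4.2 kg.
Tool frame: the origin (TCP) lies on the centre line of the jaws, within the pads' length; the fingertips stand 14 mm ahead of it and the grasp point (between the pads) lies 5 mm behind it; z points along the fingers, y is the direction in which the jaws open and shut (so a half turn about z gives the same grasp; the last joint's range is limited). The gripper opens to 91 mm and grips with 3 to 60 N. Pads are 32 mm wide; open, the fingers measure 118 mm over their backs; the gripper's body (76 mm by 178 mm) begins 60 mm behind the grasp point.
Start: joints at [75.516, 18.312, 89.639, -0, 72.044, -1.146], TCP at [132.655, 559.504, 227.976] pointing down, gripper open.
Joint ranges: [-177.97, 177.97], [-48.28, 115.42], [12.27, 149.76], [-77.06, 257.06], [2.81, 150.46], [-146.56, 146.56]. Speed limits (degrees/s): [147.25, 147.25, 180, 180, 180, 180].

INTERFACE

Orientations are given as [roll, pitch, yaw] about the fixed x, y, z axes, in that order (R = Rz(yaw) Ry(pitch) Rx(roll)).
In Python, from workcell import env gives the robot as it stands.
- The arm moves only by the tool play_rows, never from a script. Its argument "increments" is a list of rows, each a list of 5 numbers: the shift along the world's x, y, z in mm, then the turn about the world's z in degrees, then the closure, from 0 (fully open) to 1 (shut). In form: [[x, y, z, yaw, fingers], ...]. A call has 1 to 20 rows; each row shifts and turns the commanded pose from where the row before left it; what a row does not reach is not made up. A row lasts 1/8 s, in which the tool goes at most 62.5 mm and 10.7 degrees, less where a joint would pass 70% of its speed; a pose out of reach is approached as far as the arm can. A call is refused whole if a number of a shift passes 62.5 or a number of a turn 10.7, either way. A call with a gripper value outside its range is refused whole. The fingers move at their own pace and stop on an object; "newtons" is the grip in N (left out, the last holds). Time passes only in rows, so rows that do not move let the fingers close. It gives the time, the measured TCP pose, the force and the opening at its end, in the units of the state.
- env.state(): the state, without advancing time (a new reading comes with each control period).
- env.grab_frame(name): name is "side" or "top" or "wrist"; returns the picture (420x560x3 uint8, red, green, blue); there is no depth.
- env.calibration(name): a dict with "fx", "fy", "cx", "cy" (pixels), "R" (3x3) and "t" (3): a world point X has camera coordinates R X + t; the wrist camera has in their place "hand_eye" (4x4, takes a point from camera to tool coordinates, whose origin is the TCP and whose axes are the flange's). Camera axes: x right, y down, z forward; pixel columns grow to the right and rows downward; lengths in mm; the calibration is good to about 2 mm. A picture is of the moment at which its call begins: read the wrist's pose just before it. calibration takes no time and is no camera call.
- env.job_done(): hands the job in, once; it reports no verdict.
The state is a dict: "time_s": time; "qpos": joint angles; "qvel": joint speeds; "effort": joint torques, N m; "ee_pos": TCP position; "ee_rot": TCP orientation; "force": force on the tool from outside, world axes, zero at the start; "torque": the same for the moment, N m; "gripper_width": finger opening in mm.
Only numpy, scipy, OpenCV 4.12 (cv2) and the standard library are available. Lean on these libraries where they do the work, as an engineer would, in place of code of your own. Each camera call takes 0.05 s, during which the arm holds its last target.

## Working session

There is one attempt and no reset: what is moved stays moved. The work goes in short steps, Python scripts to look and compute and a tool call to move; the robot and the scene stay as the last step left them, time stands still between calls to the robot, and variables do not carry over. Pictures are saved under pics/ and viewed, and the job is handed in when it is done.

Besides the shell and the picture viewer there is one more tool, called by a JSON object that holds its "api" and its "payload". play_rows: Moves the arm, as the interface text tells. Its arguments: {"type":"object","properties":{"increments":{"type":"array"},"newtons":{"type":"number"}},"required":["increments"]}

```bash
mkdir -p pics; ls; python3 - <<'E'
from workcell import env
import cv2
s=env.state();print(s)
for n in("side","top","wrist"):
    cv2.imwrite(f"pics/{n}0.png",env.grab_frame(n)[:,:,::-1]);print(n,env.calibration(n))
E
```

```text
pics
{'time_s': 0.0, 'qpos': array([ 7.55143523e+01,  1.83511788e+01,  8.97061897e+01, -2.34182779e-03,
        7.20435114e+01, -1.14592473e+00]), 'qvel': array([-0.05777479,  0.02203305,  0.00704309,  0.12261698,  0.07772271,
        0.00712329]), 'effort': array([-4.28345456e-04, -4.12480259e+01, -2.31969184e+01,  7.29902484e-02,
        4.59994655e-02, -1.26667173e-04]), 'ee_pos': array([132.55824103, 559.01958788, 227.12635914]), 'ee_rot': array([-1.79899096e+02,  2.08561686e-04,  1.66661001e+02]), 'force': array([-0.70417073, -0.00387778, -0.34804884]), 'torque': array([0.00102469, 0.0469169 , 0.00132058]), 'gripper_width': 91.23626535967529}
side {'fx': 463.7629369577307, 'fy': 463.7629369577307, 'cx': 276.21850228751896, 'cy': 209.58101670324245, 'R': array([[ 0.98719239, -0.15952614,  0.00161046],
       [-0.10039394, -0.6290478 , -0.77085661],
       [ 0.12398483,  0.7608221 , -0.63700666]]), 't': array([-552.52893006,  284.36383516,  879.9935782 ])}
top {'fx': 390.62606369188313, 'fy': 390.62606369188313, 'cx': 282.55247283397705, 'cy': 212.41328448606166, 'R': array([[ 0.07064529, -0.9974954 , -0.00348985],
       [-0.97593825, -0.0683942 , -0.20704293],
       [ 0.20628568,  0.01803249, -0.97832563]]), 't': array([186.49298023, 597.94264854, 848.19089632])}
wrist {'fx': 302.3945375414339, 'fy': 302.3945375414339, 'cx': 274.04628190216346, 'cy': 208.0534590928127, 'hand_eye': array([[-9.69987737e-04, -9.66571139e-01, -2.56396748e-01,
         7.22027248e+01],
       [ 9.99999454e-01, -8.37759275e-04, -6.24942678e-04,
        -1.23116057e+00],
       [ 3.89252802e-04, -2.56397214e-01,  9.66571424e-01,
        -1.57246796e+02],
       [ 0.00000000e+00,  0.00000000e+00,  0.00000000e+00,
         1.00000000e+00]])}
```

View pics/side0.png

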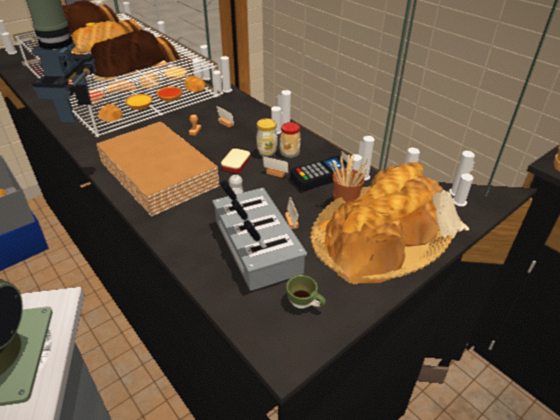

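View pics/top0.png

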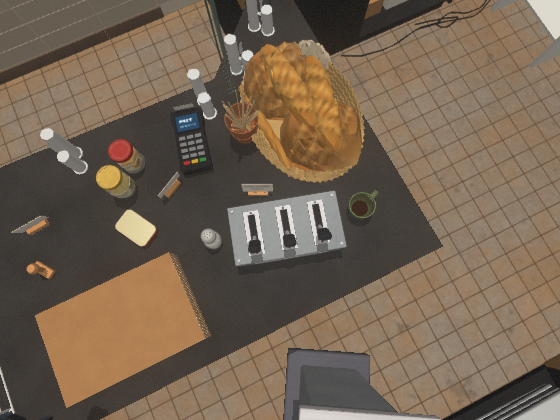

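The side view shows the box around (258,235), cup at (303,290) and card at (291,212). The top view shows the box around (287,228), levers' grips near (255,245), (289,240) and (323,234), shaker at (210,238), cup at (362,206) and card at (257,190). I'll zoom in to measure.

```bash
python3 - <<'E'
import cv2
a=cv2.imread("pics/top0.png")[175:285,190:390];cv2.imwrite("pics/topz.png",cv2.resize(a,None,fx=4,fy=4,interpolation=cv2.INTER_CUBIC))
a=cv2.imread("pics/side0.png")[165:315,190:340];cv2.imwrite("pics/sidez.png",cv2.resize(a,None,fx=4,fy=4,interpolation=cv2.INTER_CUBIC))
E
```

```text
(no output)
```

View pics/topz.png

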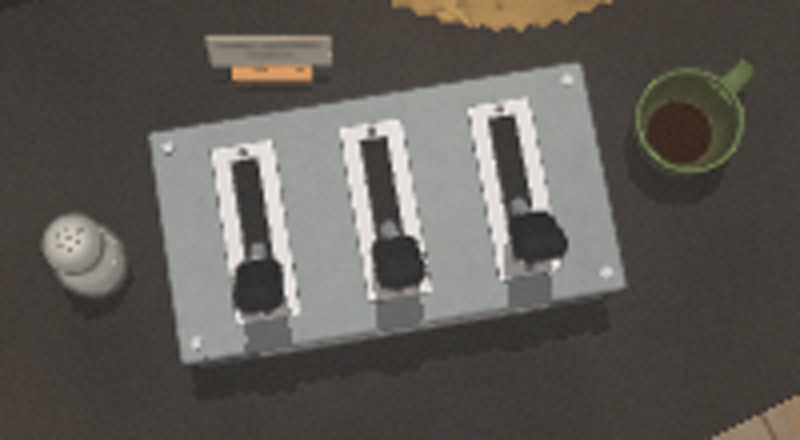

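View pics/sidez.png

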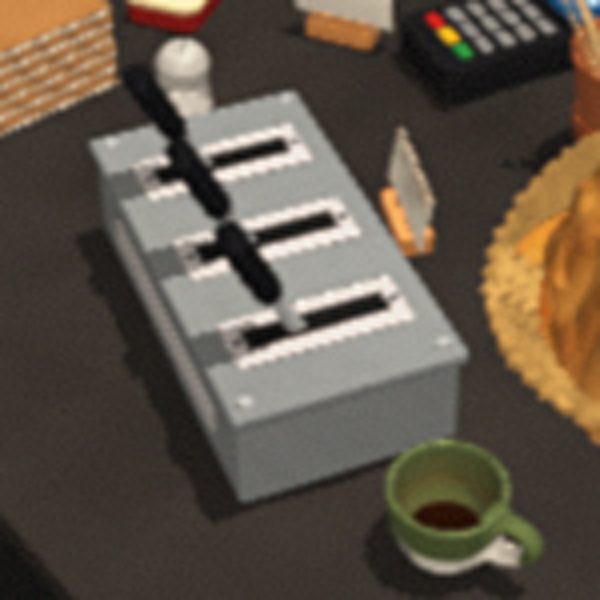

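```bash
cat > h.py <<'E'
import numpy as np
from workcell import env
def ray(n,u,v):
    c=env.calibration(n);R=np.array(c["R"]);t=np.array(c["t"])
    d=R.T@np.array([(u-c["cx"])/c["fx"],(v-c["cy"])/c["fy"],1]);return -R.T@t,d
def plane(n,u,v,z):
    o,d=ray(n,u,v);return o+d*(z-o[2])/d[2]
def proj(n,X):
    c=env.calibration(n);p=np.array(c["R"])@X+c["t"];return np.array([p[0]/p[2]*c["fx"]+c["cx"],p[1]/p[2]*c["fy"]+c["cy"]])
E
python3 - <<'E'
from h import *
np.set_printoptions(precision=1,suppress=True)
T=[plane("top",u/4+190,v/4+175,74) for u,v in[(152,133),(580,65),(626,288),(184,362)]]
S=[plane("side",u/4+190,v/4+165,74) for u,v in[(292,93),(467,355),(237,425),(92,143)]]
for P in(T,S):
    P=np.array(P);print(P[:,:2].tolist());c=P.mean(0);y=P[0]-P[1]+P[3]-P[2];x=P[0]-P[3]+P[1]-P[2]
    print(c,np.linalg.norm(y)/2,np.linalg.norm(x)/2,np.degrees([np.arctan2(-y[0],y[1]),np.arctan2(x[1],x[0])]))
for nm,u,v,z in[("shaker",72,240,90),("cuptop",690,120,48),("card L",207,38,54),("card R",332,38,54)]:
    print(nm,plane("top",u/4+190,v/4+175,z))
for u,v in[(258,285),(399,262),(538,237)]: print(plane("top",u/4+190,v/4+175,145))
E
```

```text
[[582.0138536810077, 354.2404080176356], [639.811720434952, 109.56036675349993], [511.4326465471497, 78.05735316945334], [452.4890535255481, 323.2839055922531]]
[546.4 216.3  74. ] 251.81195313589737 132.67968890023712 [13.4 13.6]
[[582.9042412600921, 354.23103221014185], [643.3843082002691, 108.06672236705367], [515.75178353105, 77.08631894901794], [455.0490392047542, 323.1090053830061]]
[549.3 215.6  74. ] 253.4429487333867 131.46357893846331 [13.8 13.7]
shaker [514.5 390.2  90. ]
cuptop [617.8  39.9  48. ]
card L [646.5 330.4  54. ]
card R [651.7 255.8  54. ]
[490.2 279.7 145. ]
[507.4 207.3 145. ]
[525.6 135.7 145. ]
```

Box centre is about (548,216) with yaw 13.6°, and the two views agree to about 3 mm. Next I close the fingers and move in front of the left lever.

{"api": "play_rows", "payload": {"increments": [[21, -20, 0, 1.8, 1], [21, -20, 0, 1.8, 1], [21, -20, 0, 1.8, 1], [21, -20, 0, 1.8, 1], [21, -20, 0, 1.8, 1], [20, -20, 0, 1.8, 1], [20, -20, 0, 1.8, 1], [20, -20, 0, 1.8, 1], [20, -20, 0, 1.8, 1], [20, -20, 0, 1.8, 1], [20, -19, 0, 1.8, 1], [20, -19, 0, 1.8, 1], [20, -19, 0, 1.8, 1], [20, -19, 0, 1.8, 1], [17, -18, 0, 1.7, 1], [0, 0, 0, 0, 1], [0, 0, 0, 0, 1]], "newtons": 20}}

```text
time_s: 2.28
ee_pos: [434.1, 265.8, 227.8]
ee_rot: [180.0, -0.0, -166.5]
force: [-0.1, 0.4, -0.6]
gripper_width: 0.9
```

{"api": "play_rows", "payload": {"increments": [[0, 0, -16, 0, 1], [0, 0, -16, 0, 1], [0, 0, -16, 0, 1], [0, 0, -16, 0, 1], [0, 0, -16, 0, 1], [0, 0, -13, 0, 1], [0, 0, 0, 0, 1], [0, 0, 0, 0, 1]]}}

```text
time_s: 3.28
ee_pos: [434.9, 265.9, 135.5]
ee_rot: [180.0, 0.1, -166.4]
force: [0.8, -1.1, 0.7]
gripper_width: 0.5
```

```bash
cat > look.py <<'E'
import sys,cv2
from h import *
k=sys.argv[1]
a=env.grab_frame("side")[:,:,::-1][125:305,180:350];b=env.grab_frame("top")[:,:,::-1][165:295,190:390]
f=lambda x:cv2.resize(x,(400,int(400*x.shape[0]/x.shape[1])),interpolation=cv2.INTER_CUBIC)
a,b=f(a),f(b);H=max(a.shape[0],b.shape[0]);o=np.zeros((H,800,3),np.uint8);o[:a.shape[0],:400]=a;o[:b.shape[0],400:]=b
cv2.imwrite(f"pics/{k}.png",o);s=env.state();print(s["time_s"],s["ee_pos"],s["force"])
E
python3 look.py a1
```

```text
3.375 [435.04146692 265.82359779 135.65086466] [-0.3718326   0.12333744 -0.14840694]
```

View pics/a1.png

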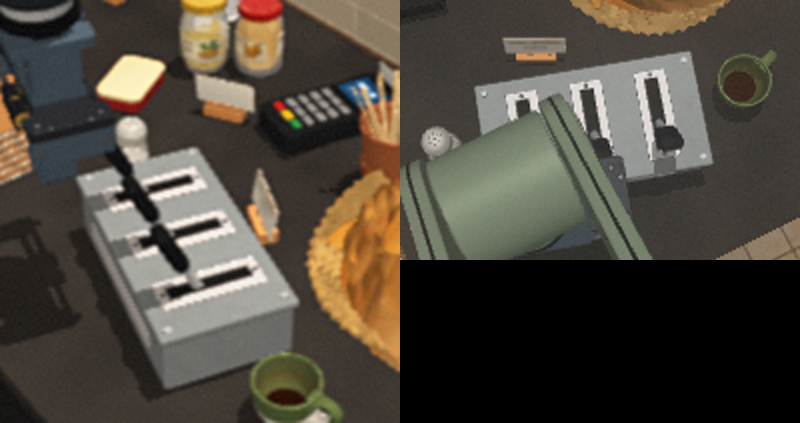

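The gripper stands clear in front of the box, left of centre, and no lever has moved. I'll feel forward for the left lever.

{"api": "play_rows", "payload": {"increments": [[5.8, 1.4, 0, 0, 1], [5.8, 1.4, 0, 0, 1], [5.8, 1.4, 0, 0, 1], [2.9, 0.7, 0, 0, 1], [2.9, 0.7, 0, 0, 1], [0, 0, 0, 0, 1], [0, 0, 0, 0, 1]]}}

```text
time_s: 4.25
ee_pos: [457.8, 271.1, 134.9]
ee_rot: [180.0, -0.0, -166.4]
force: [-0.8, 0.9, -0.3]
gripper_width: 0.0
```

{"api": "play_rows", "payload": {"increments": [[1.9, 0.5, 0, 0, 1], [1.9, 0.5, 0, 0, 1], [0, 0, 0, 0, 1], [0, 0, 0, 0, 1]]}}

```text
time_s: 4.75
ee_pos: [461.4, 272.0, 135.0]
ee_rot: [180.0, -0.0, -166.4]
force: [-3.3, -1.6, 2.2]
gripper_width: 0.3
```

{"api": "play_rows", "payload": {"increments": [[1.9, 0.5, 0, 0, 1], [1.9, 0.5, 0, 0, 1], [0, 0, 0, 0, 1], [0, 0, 0, 0, 1]]}}

```text
time_s: 5.25
ee_pos: [465.8, 273.2, 135.0]
ee_rot: [180.0, 0.0, -166.4]
force: [-1.6, -0.4, 2.1]
gripper_width: 0.3
```

{"api": "play_rows", "payload": {"increments": [[1.9, 0.5, 0, 0, 1], [1.9, 0.5, 0, 0, 1], [0, 0, 0, 0, 1], [0, 0, 0, 0, 1]]}}

```text
time_s: 5.75
ee_pos: [468.8, 274.0, 135.0]
ee_rot: [-180.0, -0.1, -166.4]
force: [-4.3, -0.9, 3.8]
gripper_width: 0.6
```

{"api": "play_rows", "payload": {"increments": [[1.9, 0.5, 0, 0, 1], [1.9, 0.5, 0, 0, 1], [0, 0, 0, 0, 1], [0, 0, 0, 0, 1]]}}

```text
time_s: 6.25
ee_pos: [471.7, 274.7, 135.0]
ee_rot: [-180.0, -0.2, -166.4]
force: [-6.4, -2.4, 4.3]
gripper_width: 0.5
```

Force climbs steadily to about 8 N near 11 mm, so the left lever looks blocked. I'll back off and try the middle.

{"api": "play_rows", "payload": {"increments": [[-8, -1.9, 0, 0, 1], [-8, -1.9, 0, 0, 1], [-8, -1.9, 0, 0, 1], [0, 0, 0, 0, 1], [4, -16.5, 0, 0, 1], [4, -16.5, 0, 0, 1], [4, -16.5, 0, 0, 1], [4, -16.5, 0, 0, 1], [1.7, -7, 0, 0, 1], [0, 0, 0, 0, 1], [4, 1, 0, 0, 1], [4, 1, 0, 0, 1], [0, 0, 0, 0, 1]]}}

```text
time_s: 7.88
ee_pos: [475.1, 198.9, 134.9]
ee_rot: [180.0, 0.0, -166.4]
force: [-0.1, 0.7, 0.5]
gripper_width: 0.5
```

{"api": "play_rows", "payload": {"increments": [[1.9, 0.5, 0, 0, 1], [1.9, 0.5, 0, 0, 1], [1.9, 0.5, 0, 0, 1], [1.9, 0.5, 0, 0, 1], [0, 0, 0, 0, 1], [0, 0, 0, 0, 1]]}}

```text
time_s: 8.62
ee_pos: [481.7, 200.2, 135.0]
ee_rot: [180.0, -0.1, -166.4]
force: [-3.6, -1.4, 3.2]
gripper_width: 0.4
```

{"api": "play_rows", "payload": {"increments": [[1.9, 0.5, 0, 0, 1], [1.9, 0.5, 0, 0, 1], [0, 0, 0, 0, 1], [0, 0, 0, 0, 1]]}}

```text
time_s: 9.12
ee_pos: [486.4, 201.5, 135.0]
ee_rot: [180.0, 0.0, -166.4]
force: [-2.9, -1.5, 2.8]
gripper_width: 0.6
```

{"api": "play_rows", "payload": {"increments": [[1.9, 0.5, 0, 0, 1], [1.9, 0.5, 0, 0, 1], [0, 0, 0, 0, 1], [0, 0, 0, 0, 1]]}}

```text
time_s: 9.62
ee_pos: [490.3, 202.5, 135.0]
ee_rot: [180.0, 0.0, -166.4]
force: [-2.2, -0.1, 2.4]
gripper_width: 0.5
```

{"api": "play_rows", "payload": {"increments": [[1.9, 0.5, 0, 0, 1], [0, 0, 0, 0, 1], [0, 0, 0, 0, 1]]}}

```text
time_s: 10.0
ee_pos: [492.0, 202.9, 135.0]
ee_rot: [180.0, 0.0, -166.4]
force: [-2.4, -0.5, 2.2]
gripper_width: 0.6
```

Middle is free: steady at about 2.5 N well past the blocked position. I'll throw it.

{"api": "play_rows", "payload": {"increments": [[3.9, 0.95, 0, 0, 1], [3.9, 0.95, 0, 0, 1], [3.9, 0.95, 0, 0, 1], [3.9, 0.95, 0, 0, 1], [0, 0, 0, 0, 1]]}}

```text
time_s: 10.62
ee_pos: [508.4, 206.9, 134.9]
ee_rot: [180.0, 0.1, -166.4]
force: [-0.4, 0.3, 0.8]
gripper_width: 0.5
```

{"api": "play_rows", "payload": {"increments": [[3.9, 0.95, 0, 0, 1], [3.9, 0.95, 0, 0, 1], [3.9, 0.95, 0, 0, 1], [3.9, 0.95, 0, 0, 1], [3.9, 0.95, 0, 0, 1], [3.9, 0.95, 0, 0, 1], [3.9, 0.95, 0, 0, 1], [3.9, 0.95, 0, 0, 1], [3.9, 0.95, 0, 0, 1], [0, 0, 0, 0, 1]]}}

```text
time_s: 11.88
ee_pos: [542.7, 215.3, 134.4]
ee_rot: [180.0, -0.0, -166.4]
force: [-3.8, -0.7, -0.8]
gripper_width: 0.8
```

{"api": "play_rows", "payload": {"increments": [[1.95, 0.47, 0, 0, 1], [1.95, 0.47, 0, 0, 1], [1.95, 0.47, 0, 0, 1], [0, 0, 0, 0, 1], [0, 0, 0, 0, 1]]}}

```text
time_s: 12.5
ee_pos: [548.8, 216.7, 135.2]
ee_rot: [180.0, 0.1, -166.4]
force: [-3.2, -1.7, -1.7]
gripper_width: 0.2
```

{"api": "play_rows", "payload": {"increments": [[1.95, 0.47, 0, 0, 1], [1.95, 0.47, 0, 0, 1], [1.95, 0.47, 0, 0, 1], [0, 0, 0, 0, 1], [0, 0, 0, 0, 1]]}}

```text
time_s: 13.12
ee_pos: [554.7, 218.2, 135.1]
ee_rot: [180.0, 0.1, -166.4]
force: [-3.4, -0.4, 0.2]
gripper_width: 0.7
```

{"api": "play_rows", "payload": {"increments": [[1.95, 0.47, 0, 0, 1], [1.95, 0.47, 0, 0, 1], [0, 0, 0, 0, 1], [0, 0, 0, 0, 1]]}}

```text
time_s: 13.62
ee_pos: [557.8, 219.0, 134.8]
ee_rot: [180.0, -0.1, -166.4]
force: [-4.4, -2.0, -1.2]
gripper_width: 0.2
```

```bash
python3 look.py a2
```

```text
13.725 [557.81982042 218.94623982 134.7837824 ] [-4.35331603 -1.69224531 -1.98285175]
```

View pics/a2.png

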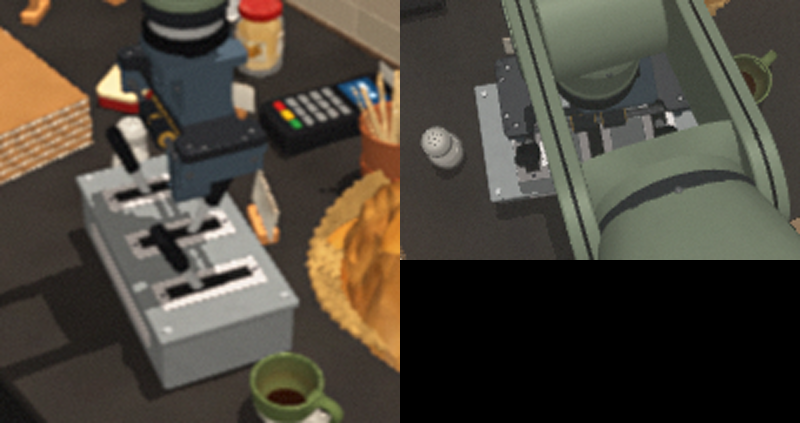

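The middle lever now leans away, nearly home. I'll press on to feel the end stop.

{"api": "play_rows", "payload": {"increments": [[1.95, 0.47, 0, 0, 1], [0, 0, 0, 0, 1], [0, 0, 0, 0, 1]]}}

```text
time_s: 14.1
ee_pos: [559.0, 219.2, 134.5]
ee_rot: [-180.0, -0.2, -166.4]
force: [-6.7, -0.5, -0.5]
gripper_width: 0.1
```

{"api": "play_rows", "payload": {"increments": [[1.95, 0.47, 0, 0, 1], [0, 0, 0, 0, 1], [0, 0, 0, 0, 1]]}}

```text
time_s: 14.48
ee_pos: [560.1, 219.5, 134.2]
ee_rot: [-180.0, -0.3, -166.4]
force: [-7.3, -1.0, -1.4]
gripper_width: 0.3
```

{"api": "play_rows", "payload": {"increments": [[1.95, 0.47, 0, 0, 1], [0, 0, 0, 0, 1], [0, 0, 0, 0, 1]]}}

```text
time_s: 14.85
ee_pos: [561.2, 219.7, 133.8]
ee_rot: [-180.0, -0.4, -166.4]
force: [-9.0, -2.2, -0.6]
gripper_width: 0.3
```

Force rises by about 1 N per mm, so the middle lever is on its end stop. I'll retreat and try the right one.

{"api": "play_rows", "payload": {"increments": [[-6, -1.45, 0, 0, 1], [-11.8, -2.85, 0, 0, 1], [-11.8, -2.85, 0, 0, 1], [-11.8, -2.85, 0, 0, 1], [-11.8, -2.85, 0, 0, 1], [-11.8, -2.85, 0, 0, 1], [-11.8, -2.85, 0, 0, 1], [-11.8, -2.85, 0, 0, 1], [-5.8, -1.4, 0, 0, 1], [0, 0, 0, 0, 1], [4, -16.5, 0, 0, 1], [4, -16.5, 0, 0, 1], [4, -16.5, 0, 0, 1], [4, -16.5, 0, 0, 1], [1.7, -7, 0, 0, 1], [0, 0, 0, 0, 1], [0, 0, 0, 0, 1]]}}

```text
time_s: 16.98
ee_pos: [487.3, 124.9, 135.0]
ee_rot: [180.0, 0.0, -166.4]
force: [-0.4, -0.2, -0.2]
gripper_width: 0.4
```

{"api": "play_rows", "payload": {"increments": [[1.9, 0.5, 0, 0, 1], [1.9, 0.5, 0, 0, 1], [1.9, 0.5, 0, 0, 1], [1.9, 0.5, 0, 0, 1], [0, 0, 0, 0, 1], [0, 0, 0, 0, 1]]}}

```text
time_s: 17.73
ee_pos: [494.7, 126.6, 134.9]
ee_rot: [180.0, -0.0, -166.4]
force: [-0.6, 0.1, 0.5]
gripper_width: 0.7
```

{"api": "play_rows", "payload": {"increments": [[1.9, 0.5, 0, 0, 1], [1.9, 0.5, 0, 0, 1], [0, 0, 0, 0, 1], [0, 0, 0, 0, 1]]}}

```text
time_s: 18.23
ee_pos: [498.6, 127.5, 135.0]
ee_rot: [180.0, -0.0, -166.4]
force: [-3.7, -0.7, 2.6]
gripper_width: 0.4
```

```bash
python3 look.py a3
```

```text
18.325 [498.56501927 127.55818279 135.03388481] [-3.50091269 -1.58631718  4.45488592]
```

View pics/a3.png

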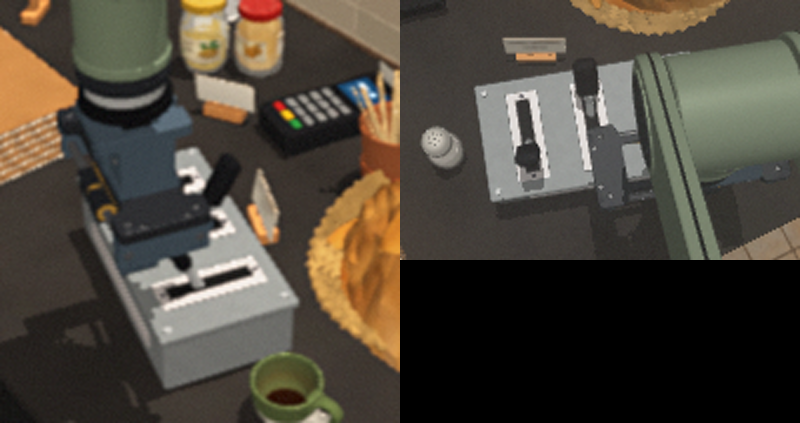

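The middle lever stays leaning away, and the finger is on the right lever. I'll keep feeling.

{"api": "play_rows", "payload": {"increments": [[1.9, 0.5, 0, 0, 1], [1.9, 0.5, 0, 0, 1], [0, 0, 0, 0, 1], [0, 0, 0, 0, 1]]}}

```text
time_s: 18.82
ee_pos: [503.0, 128.7, 135.0]
ee_rot: [180.0, 0.1, -166.4]
force: [-1.7, -0.7, 0.8]
gripper_width: 0.5
```

{"api": "play_rows", "payload": {"increments": [[1.9, 0.5, 0, 0, 1], [1.9, 0.5, 0, 0, 1], [0, 0, 0, 0, 1], [0, 0, 0, 0, 1]]}}

```text
time_s: 19.32
ee_pos: [506.6, 129.7, 135.0]
ee_rot: [180.0, 0.0, -166.4]
force: [-2.9, -0.2, 1.6]
gripper_width: 0.6
```

{"api": "play_rows", "payload": {"increments": [[1.9, 0.5, 0, 0, 1], [0, 0, 0, 0, 1], [0, 0, 0, 0, 1]]}}

```text
time_s: 19.7
ee_pos: [508.3, 130.1, 135.0]
ee_rot: [180.0, 0.0, -166.4]
force: [-2.1, -0.8, 2.1]
gripper_width: 0.5
```

{"api": "play_rows", "payload": {"increments": [[1.9, 0.5, 0, 0, 1], [1.9, 0.5, 0, 0, 1], [0, 0, 0, 0, 1], [0, 0, 0, 0, 1]]}}

```text
time_s: 20.2
ee_pos: [512.3, 131.2, 135.0]
ee_rot: [180.0, 0.0, -166.4]
force: [-2.7, 0.2, 1.4]
gripper_width: 0.0
```

{"api": "play_rows", "payload": {"increments": [[1.9, 0.5, 0, 0, 1], [1.9, 0.5, 0, 0, 1], [0, 0, 0, 0, 1], [0, 0, 0, 0, 1]]}}

```text
time_s: 20.7
ee_pos: [516.1, 132.2, 135.0]
ee_rot: [180.0, 0.0, -166.4]
force: [-1.4, -1.2, 1.5]
gripper_width: 0.3
```

Right is free; I'll throw it.

{"api": "play_rows", "payload": {"increments": [[3.9, 0.95, 0, 0, 1], [3.9, 0.95, 0, 0, 1], [3.9, 0.95, 0, 0, 1], [3.9, 0.95, 0, 0, 1], [3.9, 0.95, 0, 0, 1], [3.9, 0.95, 0, 0, 1], [0, 0, 0, 0, 1]]}}

```text
time_s: 21.58
ee_pos: [540.1, 138.0, 134.9]
ee_rot: [180.0, 0.1, -166.4]
force: [0.4, -0.4, 0.1]
gripper_width: 0.5
```

{"api": "play_rows", "payload": {"increments": [[3.9, 0.95, 0, 0, 1], [3.9, 0.95, 0, 0, 1], [3.9, 0.95, 0, 0, 1], [3.9, 0.95, 0, 0, 1], [3.9, 0.95, 0, 0, 1], [3.9, 0.95, 0, 0, 1], [0, 0, 0, 0, 1]]}}

```text
time_s: 22.45
ee_pos: [562.8, 143.6, 134.5]
ee_rot: [180.0, -0.0, -166.4]
force: [-2.9, -0.4, -1.6]
gripper_width: 1.0
```

{"api": "play_rows", "payload": {"increments": [[1.95, 0.47, 0, 0, 1], [1.95, 0.47, 0, 0, 1], [1.95, 0.47, 0, 0, 1], [1.95, 0.47, 0, 0, 1], [0, 0, 0, 0, 1], [0, 0, 0, 0, 1]]}}

```text
time_s: 23.2
ee_pos: [570.8, 145.5, 135.2]
ee_rot: [180.0, 0.1, -166.4]
force: [-3.1, -1.1, -0.7]
gripper_width: 0.1
```

{"api": "play_rows", "payload": {"increments": [[1.95, 0.47, 0, 0, 1], [1.95, 0.47, 0, 0, 1], [0, 0, 0, 0, 1], [0, 0, 0, 0, 1]]}}

```text
time_s: 23.7
ee_pos: [574.5, 146.4, 135.0]
ee_rot: [180.0, 0.0, -166.4]
force: [-3.7, 0.4, 0.5]
gripper_width: 0.2
```

{"api": "play_rows", "payload": {"increments": [[1.95, 0.47, 0, 0, 1], [1.95, 0.47, 0, 0, 1], [0, 0, 0, 0, 1], [0, 0, 0, 0, 1]]}}

```text
time_s: 24.2
ee_pos: [576.9, 147.0, 134.4]
ee_rot: [180.0, -0.2, -166.4]
force: [-6.4, -1.1, -0.9]
gripper_width: 0.4
```

{"api": "play_rows", "payload": {"increments": [[1.95, 0.47, 0, 0, 1], [0, 0, 0, 0, 1], [0, 0, 0, 0, 1]]}}

```text
time_s: 24.58
ee_pos: [578.1, 147.3, 134.1]
ee_rot: [180.0, -0.3, -166.4]
force: [-8.0, -1.6, -0.3]
gripper_width: 0.4
```

{"api": "play_rows", "payload": {"increments": [[1.95, 0.47, 0, 0, 1], [0, 0, 0, 0, 1], [0, 0, 0, 0, 1]]}}

```text
time_s: 24.95
ee_pos: [579.2, 147.5, 133.8]
ee_rot: [180.0, -0.4, -166.4]
force: [-7.5, -1.9, -0.7]
gripper_width: 0.6
```

Right is on its end stop. Now the left lever.

{"api": "play_rows", "payload": {"increments": [[-6, -1.45, 0, 0, 1], [-11.8, -2.85, 0, 0, 1], [-11.8, -2.85, 0, 0, 1], [-11.8, -2.85, 0, 0, 1], [-11.8, -2.85, 0, 0, 1], [-11.8, -2.85, 0, 0, 1], [-11.8, -2.85, 0, 0, 1], [-11.8, -2.85, 0, 0, 1], [-5.8, -1.4, 0, 0, 1], [0, 0, 0, 0, 1], [-4.4, 18.2, 0, 0, 1], [-4.4, 18.2, 0, 0, 1], [-4.4, 18.2, 0, 0, 1], [-4.4, 18.2, 0, 0, 1], [-4.4, 18.2, 0, 0, 1], [-4.4, 18.2, 0, 0, 1], [-4.4, 18.2, 0, 0, 1], [-4.4, 18.2, 0, 0, 1], [0, 0, 0, 0, 1], [0, 0, 0, 0, 1]]}}

```text
time_s: 27.45
ee_pos: [452.5, 270.8, 134.9]
ee_rot: [-180.0, -0.0, -166.4]
force: [-0.5, 0.2, 0.3]
gripper_width: 0.3
```

{"api": "play_rows", "payload": {"increments": [[1.9, 0.5, 0, 0, 1], [1.9, 0.5, 0, 0, 1], [1.9, 0.5, 0, 0, 1], [1.9, 0.5, 0, 0, 1], [0, 0, 0, 0, 1], [0, 0, 0, 0, 1]]}}

```text
time_s: 28.2
ee_pos: [460.1, 273.0, 134.9]
ee_rot: [180.0, -0.0, -166.4]
force: [-0.3, -0.0, 0.1]
gripper_width: 0.9
```

{"api": "play_rows", "payload": {"increments": [[1.9, 0.5, 0, 0, 1], [1.9, 0.5, 0, 0, 1], [0, 0, 0, 0, 1], [0, 0, 0, 0, 1]]}}

```text
time_s: 28.7
ee_pos: [463.9, 274.0, 135.0]
ee_rot: [180.0, -0.0, -166.4]
force: [-0.7, 0.5, -0.4]
gripper_width: 0.8
```

{"api": "play_rows", "payload": {"increments": [[1.9, 0.5, 0, 0, 1], [1.9, 0.5, 0, 0, 1], [0, 0, 0, 0, 1], [0, 0, 0, 0, 1]]}}

```text
time_s: 29.2
ee_pos: [467.6, 275.0, 135.0]
ee_rot: [180.0, -0.0, -166.4]
force: [-0.3, -0.1, 0.2]
gripper_width: 0.7
```

{"api": "play_rows", "payload": {"increments": [[1.9, 0.5, 0, 0, 1], [1.9, 0.5, 0, 0, 1], [0, 0, 0, 0, 1], [0, 0, 0, 0, 1]]}}

```text
time_s: 29.7
ee_pos: [471.5, 276.0, 135.0]
ee_rot: [180.0, 0.0, -166.4]
force: [-2.6, 0.1, 1.0]
gripper_width: 0.4
```

{"api": "play_rows", "payload": {"increments": [[1.9, 0.5, 0, 0, 1], [1.9, 0.5, 0, 0, 1], [0, 0, 0, 0, 1], [0, 0, 0, 0, 1]]}}

```text
time_s: 30.2
ee_pos: [475.7, 277.1, 134.9]
ee_rot: [180.0, 0.0, -166.4]
force: [-1.5, -0.3, 1.8]
gripper_width: 0.4
```

{"api": "play_rows", "payload": {"increments": [[1.9, 0.5, 0, 0, 1], [1.9, 0.5, 0, 0, 1], [0, 0, 0, 0, 1], [0, 0, 0, 0, 1]]}}

```text
time_s: 30.7
ee_pos: [479.4, 278.1, 135.0]
ee_rot: [180.0, 0.0, -166.4]
force: [-0.9, -0.7, 0.8]
gripper_width: 0.4
```

{"api": "play_rows", "payload": {"increments": [[3.9, 0.95, 0, 0, 1], [3.9, 0.95, 0, 0, 1], [3.9, 0.95, 0, 0, 1], [3.9, 0.95, 0, 0, 1], [3.9, 0.95, 0, 0, 1], [3.9, 0.95, 0, 0, 1], [0, 0, 0, 0, 1]]}}

```text
time_s: 31.58
ee_pos: [503.3, 283.9, 134.9]
ee_rot: [180.0, 0.1, -166.4]
force: [0.7, -0.2, 0.8]
gripper_width: 0.5
```

{"api": "play_rows", "payload": {"increments": [[3.9, 0.95, 0, 0, 1], [3.9, 0.95, 0, 0, 1], [3.9, 0.95, 0, 0, 1], [3.9, 0.95, 0, 0, 1], [3.9, 0.95, 0, 0, 1], [3.9, 0.95, 0, 0, 1], [0, 0, 0, 0, 1]]}}

```text
time_s: 32.45
ee_pos: [526.3, 289.5, 134.6]
ee_rot: [-180.0, 0.0, -166.4]
force: [-1.1, -0.8, -0.1]
gripper_width: 0.4
```

{"api": "play_rows", "payload": {"increments": [[1.95, 0.47, 0, 0, 1], [1.95, 0.47, 0, 0, 1], [1.95, 0.47, 0, 0, 1], [1.95, 0.47, 0, 0, 1], [0, 0, 0, 0, 1], [0, 0, 0, 0, 1]]}}

```text
time_s: 33.2
ee_pos: [534.1, 291.4, 135.2]
ee_rot: [180.0, 0.1, -166.4]
force: [-1.5, -0.7, -0.7]
gripper_width: 0.4
```

{"api": "play_rows", "payload": {"increments": [[1.95, 0.47, 0, 0, 1], [1.95, 0.47, 0, 0, 1], [0, 0, 0, 0, 1], [0, 0, 0, 0, 1]]}}

```text
time_s: 33.7
ee_pos: [537.9, 292.3, 135.1]
ee_rot: [180.0, 0.0, -166.4]
force: [-1.5, -0.1, 0.0]
gripper_width: 0.6
```

{"api": "play_rows", "payload": {"increments": [[1.95, 0.47, 0, 0, 1], [1.95, 0.47, 0, 0, 1], [0, 0, 0, 0, 1], [0, 0, 0, 0, 1]]}}

```text
time_s: 34.2
ee_pos: [540.8, 293.0, 134.6]
ee_rot: [-180.0, -0.1, -166.4]
force: [-5.2, -1.1, -0.7]
gripper_width: 0.8
```

{"api": "play_rows", "payload": {"increments": [[1.95, 0.47, 0, 0, 1], [0, 0, 0, 0, 1], [0, 0, 0, 0, 1]]}}

```text
time_s: 34.58
ee_pos: [542.2, 293.3, 134.5]
ee_rot: [-180.0, -0.2, -166.4]
force: [-6.0, -1.5, -0.9]
gripper_width: 0.4
```

{"api": "play_rows", "payload": {"increments": [[1.95, 0.47, 0, 0, 1], [0, 0, 0, 0, 1], [0, 0, 0, 0, 1]]}}

```text
time_s: 34.95
ee_pos: [543.4, 293.5, 134.2]
ee_rot: [-180.0, -0.3, -166.4]
force: [-6.6, -1.0, -2.2]
gripper_width: 0.7
```

Left is home as well. I'll retreat, lift, move clear of the view and check.

{"api": "play_rows", "payload": {"increments": [[-6, -1.45, 0, 0, 1], [-11.8, -2.85, 0, 0, 1], [-11.8, -2.85, 0, 0, 1], [-11.8, -2.85, 0, 0, 1], [-11.8, -2.85, 0, 0, 1], [-11.8, -2.85, 0, 0, 1], [-11.8, -2.85, 0, 0, 1], [-11.8, -2.85, 0, 0, 1], [-11.8, -2.85, 0, 0, 1], [0, 0, 16, 0, 1], [0, 0, 16, 0, 1], [0, 0, 16, 0, 1], [0, 0, 16, 0, 1], [0, 0, 16, 0, 1], [0, 0, 13, 0, 1], [-15, 20, 0, 0, 1], [-15, 20, 0, 0, 1], [-15, 20, 0, 0, 1], [-15, 20, 0, 0, 1], [-15, 20, 0, 0, 1]]}}

```text
time_s: 37.45
ee_pos: [369.2, 370.3, 228.0]
ee_rot: [-180.0, -0.0, -166.4]
force: [0.6, -0.3, 0.2]
gripper_width: 0.4
```

{"api": "play_rows", "payload": {"increments": [[-20, 20, 0, 0, 1], [-20, 20, 0, 0, 1], [-20, 20, 0, 0, 1], [-20, 20, 0, 0, 1], [-20, 20, 0, 0, 1], [0, 0, 0, 0, 1], [0, 0, 0, 0, 1]]}}

```text
time_s: 38.33
ee_pos: [270.2, 469.4, 227.9]
ee_rot: [-180.0, 0.0, -166.4]
force: [-0.1, -0.5, 0.9]
gripper_width: 0.7
```

```bash
python3 look.py a4
```

```text
38.425 [270.53615344 469.21872521 227.95390676] [0.14640868 0.40614853 0.39967609]
```

View pics/a4.png

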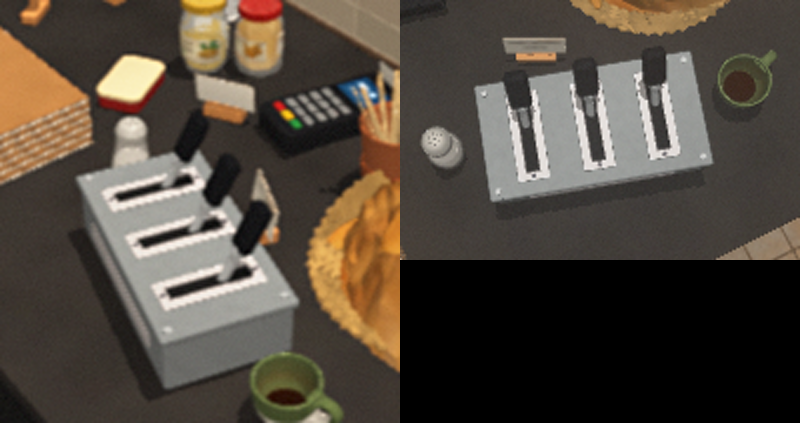

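All three levers lean away alike, and the shaker, cup and card stand where they were. I'll do a quick angle check against the projection, then hand in.

```bash
python3 - <<'E'
from h import *
import math
c,s=math.cos(math.radians(13.6)),math.sin(math.radians(13.6))
for ly in(75,0,-75):
  for q in(.7,.8,.9):
    a=q-.45;lx=115*math.sin(a);X=np.array([548+c*lx-s*ly,216+s*lx+c*ly,50+115*math.cos(a)])
    p=proj("side",X);r=proj("top",X);k=400/170
    print(ly,q,"side zoom",((p-[180,125])*k).round(),"top zoom",((r-[190,165])*2+[400,0]).round())
E
```

```text
75 0.7 side zoom [177. 115.] top zoom [518.  95.]
75 0.8 side zoom [187. 116.] top zoom [517.  85.]
75 0.9 side zoom [197. 117.] top zoom [516.  76.]
0 0.7 side zoom [205. 158.] top zoom [589.  83.]
0 0.8 side zoom [216. 158.] top zoom [588.  73.]
0 0.9 side zoom [227. 160.] top zoom [586.  65.]
-75 0.7 side zoom [237. 206.] top zoom [660.  71.]
-75 0.8 side zoom [248. 206.] top zoom [658.  62.]
-75 0.9 side zoom [259. 207.] top zoom [656.  53.]
```

```bash
python3 -c "
from workcell import env
print(env.job_done())"
```

```text
the job is handed in; nothing more can be done
None
```

All three levers are thrown fully home and the job is handed in, at about 38 s of the 72 s allowed.

- **Order:** I tried the left lever first. It was blocked, with force climbing to about 8 N, so I backed off. The middle lever was free, then the right, then the left. I pushed each until its end stop pushed back at about 7–9 N, well under the 20 N limit.
- **Lever angles:** In the last pictures all three lever tips sit where a lever at about 0.9 rad should appear, beyond the 0.80 needed. This held in the side view, and in the top view for the left lever I compared closely.
- **Surroundings:** The shaker, cup and price card look unmoved. The gripper is well clear of the levers and touches nothing.
- **Disagreements:** The two camera views differed by about 3 mm on where the box stands. No check failed.

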